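# Brush out a blind tube socket

## Robot

A 6-joint arm with a two-finger parallel gripper is mounted at the origin on the work surface; the furniture and walls round the work are solid. World frame = base frame: x ahead of the robot, y to its left, z up, the work surface at z = 0. Lengths are in m, angles in rad, forces in N, time in s.
With the tool pointing down it reaches from about 0.25 to 0.725 m from the base axis. Payload 9.7 kg.
Tool frame: the origin (TCP) lies at the very end of the fingers, on their centre line; the grasp point (between the pads) lies 19 mm behind it; z points along the fingers, y is the line along which they close (so a half turn about z gives the same grasp; the last joint's range is limited). The gripper opens to 85 mm and grips with 20 to 120 N. Pads are 22 mm wide; open, the fingers measure 114 mm over their backs; the gripper's body (76 mm by 85 mm) begins 54 mm behind the grasp point. The pads swing forward as they close: fully open they stand 13 mm farther back than shut.
Start: joints at [-1.144, 0.087, 0.176, 1.66, 0, 1.571], TCP at [0.228, -0.501, 0.231] pointing down, gripper open.
Joint ranges: [-3.13, 3.13], [-0.85, 1.81], [-1.15, 1.24], [-2.2, 2.28], [-1.44, 1.52], [-3.14, 3.14]. Speed limits (rad/s): [2.22, 2.22, 2.57, 3.14, 3.14, 3.14].

## Interface

Orientations are given as a rotation vector (axis times angle).
In Python, from workcell import monitor, eyes, ticket gives the robot as it stands. The module is installed in compiled form; this text tells all that it offers.
- The arm moves only by the tool carry_out, never from a script. Its argument "series" is a list of rows, each an object with "twist": the turn, a rotation vector about the tool's x, y, z in degrees, a list of three; "delta_pos": the shift along the tool's x, y, z in cm, a list of three; "gripper": the opening, from 0 (shut) to 1 (fully open). A call has 1 to 10 rows; each row shifts and turns the commanded pose from where the row before left it, along the tool's axes as they then stand; what a row does not reach is not made up. A row lasts 1/10 s, in which the tool goes at most 50 mm and 8.59 degrees, less where a joint would pass 70% of its speed; a pose out of reach is approached as far as the arm can. A call is refused whole if a number of a shift passes 5 or a number of a turn 8.59, either way. A call with a gripper value outside its range is refused whole. The fingers move at their own pace and stop on an object; "squeeze" is the grip in N (left out, the last holds). Time passes only in rows, so rows that do not move let the fingers close. It gives the time, the measured TCP pose, the force, the opening and the grip force at its end, in the units of the state.
- monitor.get_state(): the state, without advancing time (a new reading comes with each control period).
- eyes.camera(name): name is "scene" or "top" or "wrist"; returns a dict with "frame" (400x640x3 uint8, blue, green, red), "mtx" (3x3 intrinsics, pixels), "rvec" (rotation vector, rad) and "tvec" (3), from world to camera coordinates, as OpenCV has them. Camera axes: x right, y down, z forward; pixel columns grow to the right and rows downward; lengths in m; the calibration is good to about 2 mm. A picture is of the moment at which its call begins. There is no depth.
- ticket.job_done(): hands the job in; it is judged then, once.
The state is a dict: "t": time; "q": joint angles; "dq": joint speeds; "effort": joint torques, N m; "tool_pos": TCP position; "eef_rot": TCP orientation; "force": force on the tool from outside, world axes, zero at the start; "wrist_torque": the same for the moment, N m; "finger_gap": opening from 0.0 (shut) to 1.0 (fully open); "grasp_force": force on a finger pad.
Only numpy, scipy, OpenCV 4.12 (cv2) and the standard library are available. Lean on these libraries where they do the work, as an engineer would, in place of code of your own. Each camera call takes 0.05 s, during which the arm holds its last target. There are 200 camera calls.

## Task

Take the tube brush off its forked hanger and brush out the upright steel tube: go down until you feel the plug at the bottom (how deep it sits is not known), then brush the wall with the bristles pressed lightly against it, from the plug up to the mouth, twice in a row, touching the plug again before the second stroke up. Press only gently on plug and tube (under about 15 N) and keep the gripper off the tube. Finally hang the brush back upright in the fork by its collar, let go, and leave the other things where they are.

Things in the scene. Friction and masses are not known exactly. Their poses are not given: they have to be found in the camera images.
- brush_grip (a point): Centre of the brush's square wooden handle (24 x 24 mm, 70 mm long, upright while hanging; grasp from above across two flat sides). z runs along the brush, away from the bristles; x and y are square to the handle's sides.
- brush: The tube brush as a whole, 205 mm long, about 0.3 kg. Origin on its axis at the underside of its flat round steel collar (42 mm across, 5 mm thick), 40 mm below the handle centre; axes as those of the handle. Below the collar come a 6 mm wire stem and a round bristle head, 32 mm across and 46 mm long.
- brush_tip (a point): Middle of the free lower end of the bristle head, 170 mm below the handle centre along the brush axis while the stem is straight. The stem is springy: it bends at the collar, and its end pushes back with about 0.15 N per mm of side deflection, in any direction; pushed endwise it gives about 1 mm per N (at most 15 mm).
- tube: Upright round steel tube on a square foot plate, fixed: outside 76 mm, bore 64 mm, 115 mm high. Origin: centre of its lower end, on top of the 10 mm thick foot plate; z is up along the bore. A flat plug closes the bore below; its top lies somewhere between 10 and 38 mm above this origin, different each time and not reported. Plug and tube are rigid.
- tube_mouth (a point): Centre of the tube's open upper end, 115 mm above the tube's origin.
- foot: The foot plate under the tube, 110 x 110 x 10 mm, with the plug it carries inside the tube; fixed to the bench. Origin: centre of its underside; the tube stands at its middle.
- stand: Steel hanger for the brush, fixed to the bench: base plate, a post on its -x side and on top a level fork, 150 mm high, of two prongs along x, open at the +x end. Origin: on the bench, straight below the axis of the hanging brush; x points out of the fork's open end, z up. Lift the brush 6 mm or more to clear the stops, then move it out along +x; bring it back the same way.
- stand_fork (a point): Middle of the seat, level with the prongs' tops, 150 mm above the hanger's origin. The prongs end 32 mm ahead (+x); the slot between them is 16 mm wide, each prong 10 mm. The collar rests on the prongs between 4 mm high stops at x = -28 and x = +27 mm, with the stem in the slot; the handle centre is then 40 mm above this point.
- paste_tin: Bystander: round tin with a lid, 72 mm across, 49 mm high; origin: centre of its underside.
- tape_measure: Bystander: tape measure standing on its edge, 32 x 82 x 66 mm; origin: centre of its underside.
- tip_box: Bystander: small plastic box, 46 x 76 x 27 mm; origin: centre of its underside.
Mind the look-alikes: they are no part of the job. Leave any purple or red look-alike of the brush alone.

How it is judged:
On the way, in this order (a step that is already met when the one before it is completed fails the run):
1. the brush touches the plug at the bottom of the tube (first stroke) (contact force between brush and foot above 1 N and horizontal distance between brush_tip and tube_mouth below 0.032 m and z of brush_tip in the frame of tube between 0 and 0.045 m), for 0.05 s.
2. on the first way up, the bristles press on the tube wall while the brush end is 43 to 62 mm above the tube's foot (contact force between brush and tube above 0.4 N and horizontal distance between brush_tip and tube_mouth below 0.034 m and z of brush_tip in the frame of tube between 0.043 and 0.062 m), for 0.05 s.
3. still pressing on the wall, the bristles come up to the mouth (brush end 66 to 108 mm above the tube's foot) (contact force between brush and tube above 0.4 N and horizontal distance between brush_tip and tube_mouth below 0.034 m and z of brush_tip in the frame of tube between 0.066 and 0.108 m), for 0.05 s.
4. the brush touches the plug at the bottom of the tube (second stroke) (all of step 1), for 0.05 s.
5. on the second way up, the bristles press on the tube wall while the brush end is 43 to 62 mm above the tube's foot (all of step 2), for 0.05 s.
6. still pressing on the wall, the bristles come up to the mouth (brush end 66 to 108 mm above the tube's foot) (all of step 3), for 0.05 s.
At the end, for the whole second after the job is handed in: The brush hangs at rest in the fork by its collar, let go: handle centre within 12 mm of the hanging axis each way, its height within 5 mm of 190 mm, tilted less than 0.12 rad (x of brush_grip in the frame of stand between -0.012 and 0.012 m and y of brush_grip in the frame of stand between -0.012 and 0.012 m and z of brush_grip in the frame of stand between 0.185 and 0.195 m and angle between brush_grip's own z axis and vertical below 0.12 rad and contact force between brush and stand above 0.3 N and linear speed of brush below 0.03 m/s); the robot touches nothing.
It fails at once if the brush is pressed on the plug with more than 18 N (contact force between brush and foot above 18 N).
It fails at once if the brush is pressed on the tube with more than 18 N (contact force between brush and tube above 18 N).
It fails at once if the fingers or the arm touch the tube (contact force between any of the fingers, the arm and tube above 1 N).
It fails at once if a bystander is moved by more than 30 mm (distance of any of paste_tin, tape_measure, tip_box from where it was at the start of the episode above 0.03 m).
It also fails if it takes over 70 s, if anything falls off the work surface, if the arm or the gripper's body presses on something with over 40 N, if the wrist force passes 120 N, or if a joint passes its speed limit or range.

## Working session

There is one attempt and no reset: what is moved stays moved. The work goes in short steps, Python scripts to look and compute and a tool call to move; the robot and the scene stay as the last step left them, time stands still between calls to the robot, and variables do not carry over. Pictures are saved under pics/ and viewed, at most 10 in all, crops included, and the job is handed in when it is done.

Besides the shell and the picture viewer there is one more tool, called after ">>>" by a JSON object that holds its "name" and its "arguments", one argument or row to a line. carry_out: Moves the arm, as the interface text tells. Its arguments: {"type":"object","properties":{"series":{"type":"array"},"squeeze":{"type":"number"}},"required":["series"]}

```bash
mkdir -p pics
cat > h.py <<'E'
import numpy as np, cv2
from workcell import monitor, eyes, ticket
def cam(n,save=None):
    c=eyes.camera(n)
    if save: cv2.imwrite('pics/'+save,c['frame'])
    return c
def ray(c,px,z):
    R=cv2.Rodrigues(np.array(c['rvec'],float))[0];t=np.array(c['tvec'],float).ravel()
    o=-R.T@t
    d=R.T@np.linalg.inv(np.array(c['mtx']))@np.array([px[0],px[1],1.])
    return o+d*(z-o[2])/d[2]
def proj(c,P):
    return cv2.projectPoints(np.array([P],float),np.array(c['rvec'],float),np.array(c['tvec'],float),np.array(c['mtx']),None)[0].reshape(-1,2)[0]
E
python3 - <<'E'
from h import *
for n in ('scene','top'):
    c=cam(n,n+'0.png'); R=cv2.Rodrigues(np.array(c['rvec'],float))[0]
    print(n,-R.T@np.array(c['tvec']).ravel(), R[2])
s=monitor.get_state();print(s)
E
```

```text
scene [-0.59361555 -0.79553874  0.67095168] [ 0.72430104  0.58004813 -0.37273607]
top [ 0.21806301 -0.00263715  1.54195701] [ 0.14423065  0.01661767 -0.98940455]
{'t': 0.1, 'q': array([-1.14398599e+00,  8.74030425e-02,  1.75210570e-01,  1.65979311e+00,
        1.60157969e-05,  1.57077958e+00]), 'dq': array([-0.00022797, -0.00141392,  0.00129366,  0.00014758,  0.00149696,
        0.00098359]), 'effort': array([ 7.36964430e-04, -5.21561122e+01,  4.65654802e+01,  1.60639803e-02,
        8.70744475e-05, -1.10137495e-05]), 'tool_pos': array([ 0.22760296, -0.50047256,  0.23065364]), 'eef_rot': array([-3.06918208e+00, -6.65133713e-01,  3.70899672e-04]), 'force': array([0.21189438, 0.18111251, 0.36144309]), 'wrist_torque': array([ 0.00318913,  0.0017302 , -0.06497017]), 'grasp_force': 0.0, 'finger_gap': 0.9965734201300679}
```

View pics/scene0.png

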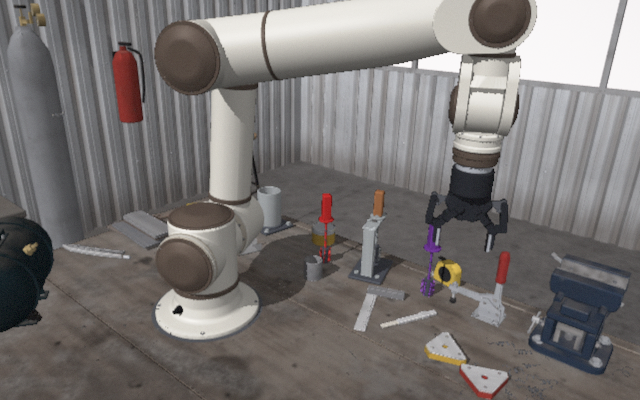

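View pics/top0.png

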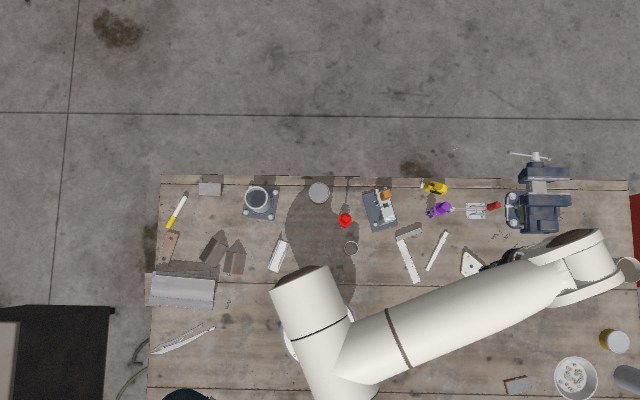

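The brush could be mistaken for either look-alike:
- Orange-brown handle in the grey hanger: scene (378,202), top (386,195). This is the one I choose.
- Red look-alike: scene (326,210), top (345,220).
- Purple look-alike: scene (431,240), top (438,209).

The red toggle clamp handle at scene (503,268) is a clamp. The tube is at top (256,200), on its foot plate. The small cup at top (351,248) is not the tube.

Run:
```python
from h import *
a=cv2.imread('pics/top0.png');b=cv2.imread('pics/scene0.png')
A=cv2.resize(a[170:250,230:330],(400,320),interpolation=cv2.INTER_CUBIC)
A2=cv2.resize(a[170:250,340:440],(400,320),interpolation=cv2.INTER_CUBIC)
B=cv2.resize(b[180:290,240:440],(480,264),interpolation=cv2.INTER_CUBIC)
o=np.zeros((590,800,3),np.uint8);o[:320,:400]=A;o[:320,400:]=A2;o[324:588,:480]=B
cv2.imwrite('pics/crop1.png',o)
```

```text
(no output)
```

View pics/crop1.png

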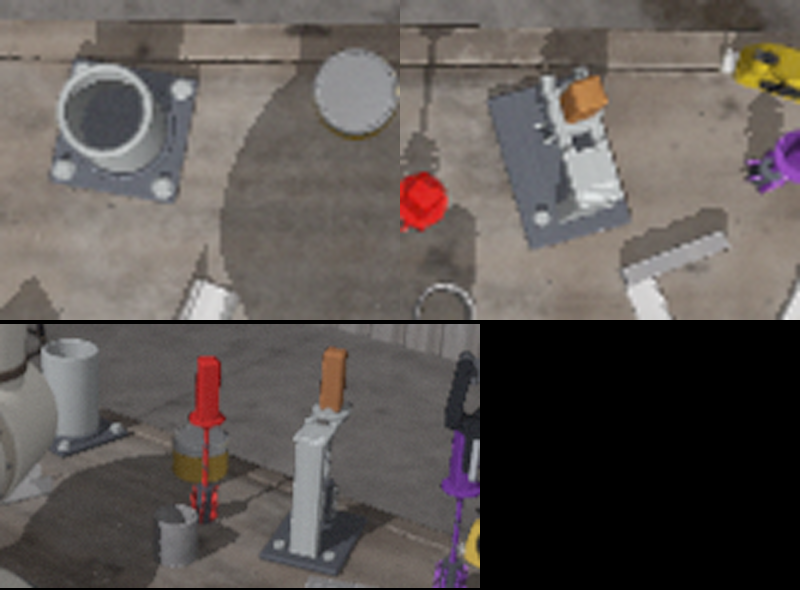

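The crop confirms it: the orange handle sits in the hanger's fork, which opens away from the robot, and the tube is the large one on the bolted plate. Next I measure both.

Run:
```python
from h import *
c=cam('top');s=cam('scene')
def om(c,roi):
    h=cv2.cvtColor(c['frame'],cv2.COLOR_BGR2HSV);m=cv2.inRange(h,(6,110,60),(18,255,255))
    k=np.zeros_like(m);x0,y0,x1,y1=roi;k[y0:y1,x0:x1]=m[y0:y1,x0:x1];return k
m=om(c,(370,180,400,210));p=np.argwhere(m)[:,::-1];print(len(p),p.min(0),p.max(0),p.mean(0))
print('handle mid ~',ray(c,p.mean(0),.205))
print(cv2.minAreaRect(p.astype(np.float32)))
m=om(s,(365,180,395,220));p=np.argwhere(m)[:,::-1];print(len(p),p.min(0),p.max(0),p.mean(0)); print('scene at .19',ray(s,p.mean(0),.19))
# base plate corners from crop (px = 340+(u-400)/4, 170+v/4)
f=lambda u,v:(340+(u-400)/4,170+v/4)
P=[ray(c,f(*q),.01)[:2] for q in ((490,93),(530,245),(630,215))]
print('base',P,np.degrees(np.arctan2(*(P[0]-P[1])[::-1])),np.degrees(np.arctan2(*(P[1]-P[2])[::-1])))
g=lambda u,v:(230+u/4,170+v/4)
print('mouth',ray(c,g(106,109),.125), 'L',ray(c,g(58,109),.125),'R',ray(c,g(153,109),.125))
print('foot',np.mean([ray(c,g(*q),.01) for q in ((78,60),(197,78),(178,200),(50,182))],0))
m=s['frame']
```

```text
95 [380 189] [391 200] [385.38947368 194.36842105]
handle mid ~ [ 0.42555318 -0.19184075  0.205     ]
((385.300048828125, 194.40000915527344), (9.17060375213623, 11.067971229553223), 71.56504821777344)
231 [373 190] [384 215] [378.44155844 202.25541126]
scene at .19 [ 0.43052383 -0.1916976   0.19      ]
base [array([ 0.45850208, -0.1413385 ]), array([ 0.32909393, -0.17532821]), array([ 0.35584748, -0.25978996])] 14.716619264780777 107.57578180297455
mouth [0.42253922 0.20459832 0.125     ] L [0.42195718 0.24272827 0.125     ] R [0.42310871 0.16729103 0.125     ]
foot [0.42150957 0.2038671  0.01      ]
```

>>> {"name": "carry_out", "arguments": {
  "series": [
    {"twist": [0, 0, -8.15], "delta_pos": [0, 0, -1], "gripper": 1},
    {"twist": [0, 0, -8.15], "delta_pos": [0, 0, -1], "gripper": 1},
    {"twist": [0, 0, -8.15], "delta_pos": [0, 0, -1], "gripper": 1},
    {"twist": [0, 0, -8.15], "delta_pos": [0, 0, -1], "gripper": 1},
    {"twist": [0, 0, -8.15], "delta_pos": [0, 0, -1], "gripper": 1},
    {"twist": [0, 0, -8.15], "delta_pos": [0, 0, -1], "gripper": 1},
    {"twist": [0, 0, -8.15], "delta_pos": [0, 0, -1], "gripper": 1},
    {"twist": [0, 0, -8.15], "delta_pos": [0, 0, -1], "gripper": 1},
    {"twist": [0, 0, -8.15], "delta_pos": [0, 0, -1], "gripper": 1},
    {"twist": [0, 0, -8.15], "delta_pos": [0, 0, 0], "gripper": 1}
  ]
}}

```text
t: 1.2
tool_pos: [0.2278, -0.5009, 0.3225]
eef_rot: [1.884, 2.513, -0.001]
force: [0.7, -0.7, -0.5]
finger_gap: 1.001
grasp_force: 0.0
```

```bash
cat >> h.py <<'E'
def go(P):
    s=monitor.get_state();R=cv2.Rodrigues(np.array(s['eef_rot']))[0]
    print('t',s['t'],'pos',s['tool_pos'].round(4),'yaw y',np.degrees(np.arctan2(R[1,1],R[0,1])).round(2),'z',R[:,2].round(4),'F',s['force'].round(2),'gap',round(s['finger_gap'],3),'q',s['q'].round(2))
    if P is not None: print('tool delta cm',(R.T@(np.array(P)-s['tool_pos'])*100).round(2))
E
python3 -c "
from h import *
go([.428,-.192,.31])"
```

```text
t 1.2 pos [ 0.2278 -0.5009  0.3225] yaw y 16.29 z [ 6.0e-04 -1.4e-03 -1.0e+00] F [ 0.69 -0.7  -0.46] gap 1.001 q [-1.14  0.14  0.42  1.85 -0.    0.14]
tool delta cm [24.03 27.88  1.22]
```

>>> {"name": "carry_out", "arguments": {
  "series": [
    {"twist": [0, 0, 0], "delta_pos": [3, 3.5, 0], "gripper": 1},
    {"twist": [0, 0, 0], "delta_pos": [3, 3.5, 0], "gripper": 1},
    {"twist": [0, 0, 0], "delta_pos": [3, 3.5, 0], "gripper": 1},
    {"twist": [0, 0, 0], "delta_pos": [3, 3.5, 0], "gripper": 1},
    {"twist": [0, 0, 0], "delta_pos": [3, 3.5, 0], "gripper": 1},
    {"twist": [0, 0, 0], "delta_pos": [3, 3.5, 0], "gripper": 1},
    {"twist": [0, 0, 0], "delta_pos": [3, 3.5, 0], "gripper": 1},
    {"twist": [0, 0, 0], "delta_pos": [3, 3.4, 0], "gripper": 1},
    {"twist": [0, 0, 0], "delta_pos": [0, 0, 0], "gripper": 1}
  ]
}}

```text
t: 2.1
tool_pos: [0.432, -0.1894, 0.3209]
eef_rot: [-1.885, -2.513, -0.001]
force: [-0.2, -0.3, -0.5]
finger_gap: 1.003
grasp_force: 0.0
```

Run:
```python
from h import *
go([.428,-.192,.171])
c=cam('wrist','w1.png')
h=cv2.cvtColor(c['frame'],cv2.COLOR_BGR2HSV);m=cv2.inRange(h,(6,110,60),(18,255,255))
p=np.argwhere(m)[:,::-1];print(len(p),p.min(0),p.max(0),p.mean(0),proj(c,(.428,-.192,.225)),cv2.minAreaRect(p.astype(np.float32)))
print(ray(c,p.mean(0),.225))
```

```text
t 2.1 pos [ 0.432  -0.1894  0.3209] yaw y 16.26 z [ 1.0e-04  1.1e-03 -1.0e+00] F [-0.22 -0.32 -0.47] gap 1.003 q [-0.41 -0.05  0.22  1.84  0.    0.87]
tool delta cm [-0.16 -0.46 14.99]
899 [299 183] [324 221] [311.47942158 203.12458287] [313.03464427 209.1227591 ] ((311.5, 202.0), (38.0, 25.0), 90.0)
[ 0.42511465 -0.18697167  0.225     ]
```

View pics/w1.png

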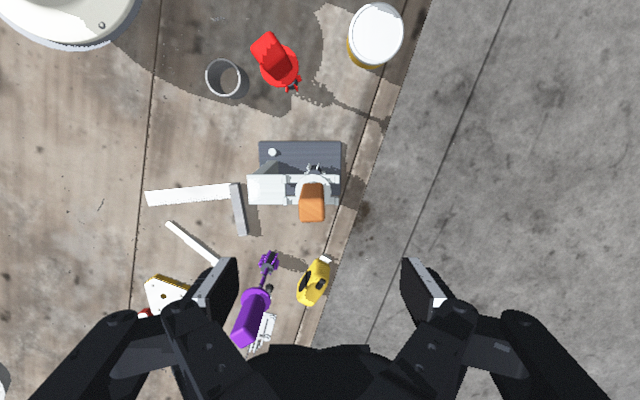

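The wrist view shows the orange handle at (312,202) in the fork, square with the image. So the yaw is right, and the fork opens to the right, along tool +y. I'll get the exact offset from the handle's bounding box.

Run:
```python
from h import *
c=cam('wrist')
y=np.radians(16.26);ex=np.array([np.cos(y),np.sin(y),0]);ey=np.array([-np.sin(y),np.cos(y),0])
for P in ((.428,-.192),(.425,-.190),(.428,-.188)):
    q=np.array([proj(c,np.array([*P,z])+a*.012*ex+b*.012*ey) for z in(.155,.225) for a in(-1,1) for b in(-1,1)])
    print(P,q.min(0),q.max(0),q.mean(0))
```

```text
(0.428, -0.192) [301.10943256 178.59151618] [328.18995673 220.06689253] [315.14659868 198.0936779 ]
(0.425, -0.19) [298.42395336 176.17172068] [325.59565319 217.21290594] [312.82038215 195.44136797]
(0.428, -0.188) [302.29717483 175.22259114] [329.50451368 216.0924208 ] [316.25139046 194.40048224]
```

>>> {"name": "carry_out", "arguments": {
  "series": [
    {"twist": [0, 0, 0], "delta_pos": [-0.27, -0.7, 0], "gripper": 1},
    {"twist": [0, 0, 0], "delta_pos": [0, 0, 3], "gripper": 1},
    {"twist": [0, 0, 0], "delta_pos": [0, 0, 3], "gripper": 1},
    {"twist": [0, 0, 0], "delta_pos": [0, 0, 3], "gripper": 1},
    {"twist": [0, 0, 0], "delta_pos": [0, 0, 3], "gripper": 1},
    {"twist": [0, 0, 0], "delta_pos": [0, 0, 1.5], "gripper": 1},
    {"twist": [0, 0, 0], "delta_pos": [0, 0, 1.4], "gripper": 1},
    {"twist": [0, 0, 0], "delta_pos": [0, 0, 0], "gripper": 1}
  ]
}}

```text
t: 3.0
tool_pos: [0.4227, -0.1985, 0.1708]
eef_rot: [-1.893, -2.505, 0.001]
force: [-0.1, -0.8, 0.4]
finger_gap: 1.001
grasp_force: 0.0
```

>>> {"name": "carry_out", "arguments": {
  "series": [
    {"twist": [0, 0, 0], "delta_pos": [0, 0, 0], "gripper": 0},
    {"twist": [0, 0, 0], "delta_pos": [0, 0, 0], "gripper": 0},
    {"twist": [0, 0, 0], "delta_pos": [0, 0, 0], "gripper": 0},
    {"twist": [0, 0, 0], "delta_pos": [0, 0, 0], "gripper": 0},
    {"twist": [0, 0, 0], "delta_pos": [0, 0, 0], "gripper": 0},
    {"twist": [0, 0, 0], "delta_pos": [0, 0, 0], "gripper": 0},
    {"twist": [0, 0, 0], "delta_pos": [0, 0, 0], "gripper": 0},
    {"twist": [0, 0, 0], "delta_pos": [0, 0, 0], "gripper": 0},
    {"twist": [0, 0, 0], "delta_pos": [0, 0, 0], "gripper": 0}
  ],
  "squeeze": 60
}}

```text
t: 3.9
tool_pos: [0.4244, -0.1978, 0.173]
eef_rot: [1.891, 2.507, 0.0]
force: [-0.1, 0.1, 5.3]
finger_gap: 0.274
grasp_force: 59.2
```

Run:
```python
from h import *
go(None)
cam('wrist','w2.png');cam('scene','s2.png')
a=cv2.imread('pics/w2.png');b=cv2.imread('pics/s2.png')
o=np.zeros((400,800,3),np.uint8);o[:,:400]=a[:,120:520];o[:,400:]=cv2.resize(b[140:300,300:460],(400,400))
cv2.imwrite('pics/c2.png',o)
```

```text
t 3.9 pos [ 0.4244 -0.1978  0.173 ] yaw y 15.96 z [ 1.3e-03 -6.0e-04 -1.0e+00] F [-0.06  0.14  5.34] gap 0.274 q [-0.44 -0.12 -0.14  1.55 -0.    0.86]
```

View pics/c2.png

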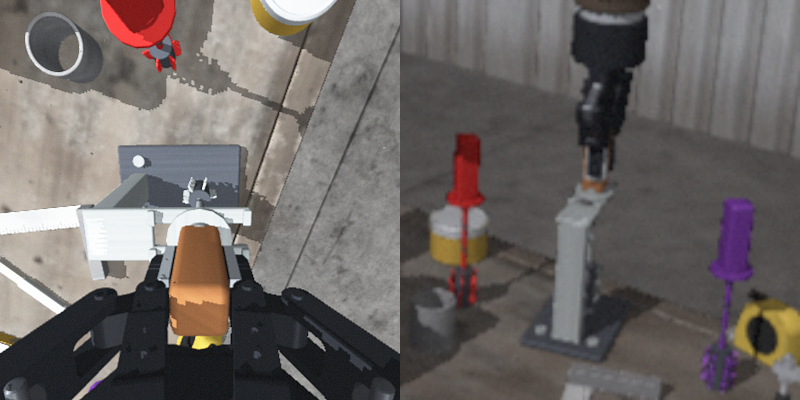

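The grip is good: the handle is flat between the pads, the opening is about 23 mm, and the collar is still on the fork. Next I lift it and take it out along tool +y, then raise it.

>>> {"name": "carry_out", "arguments": {
  "series": [
    {"twist": [0, 0, 0], "delta_pos": [0, 0, -0.8], "gripper": 0},
    {"twist": [0, 0, 0], "delta_pos": [0, 0, -0.8], "gripper": 0},
    {"twist": [0, 0, 0], "delta_pos": [0, 0, 0], "gripper": 0},
    {"twist": [0, 0, 0], "delta_pos": [0, 1.5, 0], "gripper": 0},
    {"twist": [0, 0, 0], "delta_pos": [0, 2.5, 0], "gripper": 0},
    {"twist": [0, 0, 0], "delta_pos": [0, 2.5, 0], "gripper": 0},
    {"twist": [0, 0, 0], "delta_pos": [0, 2.5, 0], "gripper": 0},
    {"twist": [0, 0, 0], "delta_pos": [0, 0, -4], "gripper": 0},
    {"twist": [0, 0, 0], "delta_pos": [0, 0, -5], "gripper": 0},
    {"twist": [0, 0, 0], "delta_pos": [0, 0, -5], "gripper": 0}
  ]
}}

```text
t: 5.0
tool_pos: [0.5111, -0.1723, 0.3288]
eef_rot: [-1.89, -2.507, 0.001]
force: [1.5, -0.0, -2.9]
finger_gap: 0.274
grasp_force: 60.3
```

Run:
```python
from h import *
go([.422,.204,.333])
```

```text
t 5.0 pos [ 0.5111 -0.1723  0.3288] yaw y 15.99 z [-1.7e-03  8.0e-04 -1.0e+00] F [ 1.5  -0.02 -2.89] gap 0.274 q [-0.33  0.13  0.41  1.86  0.    0.97]
tool delta cm [38.63  1.8  -0.38]
```

>>> {"name": "carry_out", "arguments": {
  "series": [
    {"twist": [0, 0, 0], "delta_pos": [2.5, 0.18, 0], "gripper": 0},
    {"twist": [0, 0, 0], "delta_pos": [4, 0.18, 0], "gripper": 0},
    {"twist": [0, 0, 0], "delta_pos": [4, 0.18, 0], "gripper": 0},
    {"twist": [0, 0, 0], "delta_pos": [4, 0.18, 0], "gripper": 0},
    {"twist": [0, 0, 0], "delta_pos": [4, 0.18, 0], "gripper": 0},
    {"twist": [0, 0, 0], "delta_pos": [4, 0.18, 0], "gripper": 0},
    {"twist": [0, 0, 0], "delta_pos": [4, 0.18, 0], "gripper": 0},
    {"twist": [0, 0, 0], "delta_pos": [4, 0.18, 0], "gripper": 0},
    {"twist": [0, 0, 0], "delta_pos": [4, 0.18, 0], "gripper": 0},
    {"twist": [0, 0, 0], "delta_pos": [4, 0.18, 0], "gripper": 0}
  ]
}}

```text
t: 6.0
tool_pos: [0.4217, 0.2044, 0.3279]
eef_rot: [-1.891, -2.508, 0.0]
force: [1.0, 0.3, -3.1]
finger_gap: 0.272
grasp_force: 60.3
```

>>> {"name": "carry_out", "arguments": {
  "series": [
    {"twist": [0, 0, 0], "delta_pos": [0, 0, 0], "gripper": 0},
    {"twist": [0, 0, 0], "delta_pos": [0, 0, 0], "gripper": 0}
  ]
}}

```text
t: 6.2
tool_pos: [0.422, 0.2034, 0.3277]
eef_rot: [-1.888, -2.51, 0.001]
force: [0.0, -0.1, -1.9]
finger_gap: 0.271
grasp_force: 60.3
```

Run:
```python
from h import *
go([.422,.204,.33])
a=cam('wrist','w3.png')['frame'];s=cam('scene','s3.png');b=s['frame'];t=cam('top','t3.png')
P=monitor.get_state()['tool_pos'];h=P+[0,0,.019]
for n,c in(('s',s),('t',t)):
  print(n,'collar',proj(c,h-[0,0,.0375]),'tip',proj(c,h-[0,0,.17]),'mouth',proj(c,(.422,.204,.125)))
o=np.zeros((600,800,3),np.uint8);o[:300,:480]=cv2.resize(a,(480,300));o[300:,:400]=cv2.resize(b[130:250,200:360],(400,300));o[300:,400:]=cv2.resize(t['frame'][160:235,210:310],(400,300))
cv2.imwrite('pics/c3.png',o)
```

```text
t 6.2 pos [0.422  0.2034 0.3277] yaw y 16.1 z [-8.e-04 -6.e-04 -1.e+00] F [ 0.02 -0.07 -1.92] gap 0.271 q [ 0.45 -0.05  0.23  1.85 -0.    1.74]
tool delta cm [ 0.06  0.02 -0.23]
s collar [268.86115408 133.14357253] tip [269.49731503 174.62150147] mouth [269.10521528 190.05825021]
t collar [248.18122517 187.64065755] tip [255.07123699 194.83646832] mouth [256.68219227 197.42112007]
```

View pics/c3.png

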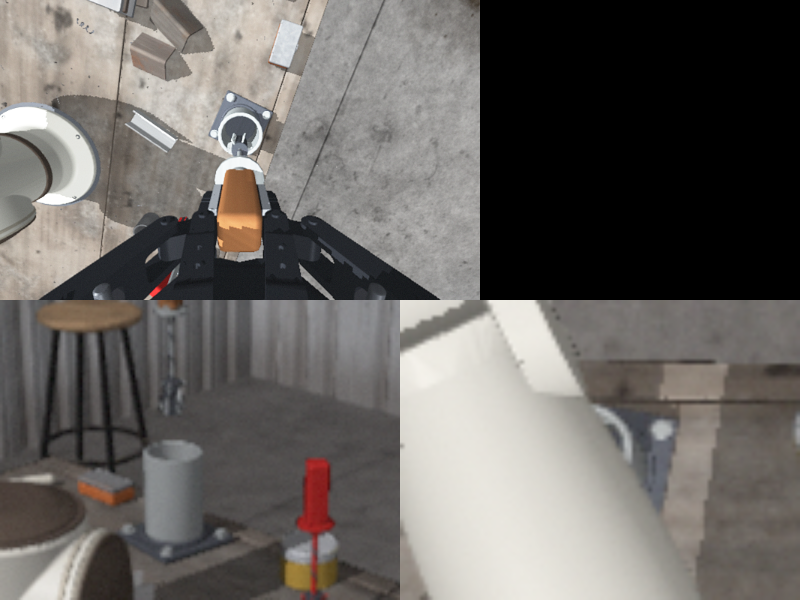

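The brush head hangs above the tube mouth: the tip is at scene (269,176) and the mouth at (269,191). It's centred, so I go down.

>>> {"name": "carry_out", "arguments": {
  "series": [
    {"twist": [0, 0, 0], "delta_pos": [0, 0, 2], "gripper": 0},
    {"twist": [0, 0, 0], "delta_pos": [0, 0, 2], "gripper": 0},
    {"twist": [0, 0, 0], "delta_pos": [0, 0, 2], "gripper": 0},
    {"twist": [0, 0, 0], "delta_pos": [0, 0, 2], "gripper": 0},
    {"twist": [0, 0, 0], "delta_pos": [0, 0, 2], "gripper": 0},
    {"twist": [0, 0, 0], "delta_pos": [0, 0, 1.5], "gripper": 0},
    {"twist": [0, 0, 0], "delta_pos": [0, 0, 0.7], "gripper": 0},
    {"twist": [0, 0, 0], "delta_pos": [0, 0, 0], "gripper": 0},
    {"twist": [0, 0, 0], "delta_pos": [0, 0, 0], "gripper": 0}
  ]
}}

```text
t: 7.25
tool_pos: [0.4224, 0.2018, 0.2071]
eef_rot: [1.893, 2.507, 0.001]
force: [0.7, -0.2, -2.5]
finger_gap: 0.269
grasp_force: 60.3
```

>>> {"name": "carry_out", "arguments": {
  "series": [
    {"twist": [0, 0, 0], "delta_pos": [0, 0, 0.3], "gripper": 0},
    {"twist": [0, 0, 0], "delta_pos": [0, 0, 0.2], "gripper": 0},
    {"twist": [0, 0, 0], "delta_pos": [0, 0, 0], "gripper": 0}
  ]
}}

```text
t: 7.55
tool_pos: [0.422, 0.2021, 0.2012]
eef_rot: [1.892, 2.508, -0.0]
force: [0.1, -0.0, -2.6]
finger_gap: 0.272
grasp_force: 60.3
```

>>> {"name": "carry_out", "arguments": {
  "series": [
    {"twist": [0, 0, 0], "delta_pos": [0, 0, 0.3], "gripper": 0},
    {"twist": [0, 0, 0], "delta_pos": [0, 0, 0.2], "gripper": 0},
    {"twist": [0, 0, 0], "delta_pos": [0, 0, 0], "gripper": 0}
  ]
}}

```text
t: 7.85
tool_pos: [0.422, 0.2022, 0.1962]
eef_rot: [1.892, 2.508, 0.0]
force: [-0.5, -0.4, -0.8]
finger_gap: 0.274
grasp_force: 60.4
```

>>> {"name": "carry_out", "arguments": {
  "series": [
    {"twist": [0, 0, 0], "delta_pos": [0, 0, 0.2], "gripper": 0},
    {"twist": [0, 0, 0], "delta_pos": [0, 0, 0], "gripper": 0},
    {"twist": [0, 0, 0], "delta_pos": [0, 0, 0], "gripper": 0}
  ]
}}

```text
t: 8.15
tool_pos: [0.4221, 0.2022, 0.1946]
eef_rot: [1.892, 2.508, 0.001]
force: [1.0, 0.4, 0.9]
finger_gap: 0.273
grasp_force: 60.5
```

```bash
python3 -c "
from h import *
go(None)"
```

```text
t 8.15 pos [0.4221 0.2022 0.1946] yaw y 15.95 z [ 5.e-04  3.e-04 -1.e+00] F [1.   0.41 0.92] gap 0.273 q [ 0.45 -0.12 -0.1   1.59  0.    1.74]
```

The vertical force rose by about 3.5 N, so this is the plug. I press 2 mm more to be sure.

>>> {"name": "carry_out", "arguments": {
  "series": [
    {"twist": [0, 0, 0], "delta_pos": [0, 0, 0.2], "gripper": 0},
    {"twist": [0, 0, 0], "delta_pos": [0, 0, 0], "gripper": 0},
    {"twist": [0, 0, 0], "delta_pos": [0, 0, 0], "gripper": 0}
  ]
}}

```text
t: 8.45
tool_pos: [0.4221, 0.2022, 0.1925]
eef_rot: [1.892, 2.508, 0.001]
force: [1.0, 0.5, 2.8]
finger_gap: 0.27
grasp_force: 60.8
```

>>> {"name": "carry_out", "arguments": {
  "series": [
    {"twist": [0, 0, 0], "delta_pos": [0, 0, -0.6], "gripper": 0},
    {"twist": [0, 0, 0], "delta_pos": [0, 0.6, 0], "gripper": 0},
    {"twist": [0, 0, 0], "delta_pos": [0, 0.6, 0], "gripper": 0},
    {"twist": [0, 0, 0], "delta_pos": [0, 0.6, 0], "gripper": 0},
    {"twist": [0, 0, 0], "delta_pos": [0, 0.6, 0], "gripper": 0},
    {"twist": [0, 0, 0], "delta_pos": [0, 0, 0], "gripper": 0},
    {"twist": [0, 0, 0], "delta_pos": [0, 0, 0], "gripper": 0},
    {"twist": [0, 0, 0], "delta_pos": [0, 0, 0], "gripper": 0}
  ]
}}

```text
t: 9.25
tool_pos: [0.4449, 0.2086, 0.1982]
eef_rot: [-1.892, -2.508, 0.001]
force: [-0.6, -0.3, -1.5]
finger_gap: 0.273
grasp_force: 60.4
```

```bash
python3 -c "
from h import *
print(np.mean([ (eyes.camera('wrist'),monitor.get_state()['force'])[1] for _ in range(5)],0))
go(None)"
```

```text
[-1.33945505 -0.7714302  -2.16276844]
t 9.5 pos [0.4449 0.2087 0.1984] yaw y 15.96 z [ 0.e+00  1.e-04 -1.e+00] F [-1.72 -1.5  -1.66] gap 0.274 q [ 0.44 -0.06 -0.04  1.59  0.    1.73]
```

The side force is about 1.5 N against the wall. Now the first stroke up.

>>> {"name": "carry_out", "arguments": {
  "series": [
    {"twist": [0, 0, 0], "delta_pos": [0, 0.1, 0], "gripper": 0},
    {"twist": [0, 0, 0], "delta_pos": [0, 0, -0.5], "gripper": 0},
    {"twist": [0, 0, 0], "delta_pos": [0, 0, -0.5], "gripper": 0},
    {"twist": [0, 0, 0], "delta_pos": [0, 0, -0.3], "gripper": 0},
    {"twist": [0, 0, 0], "delta_pos": [0, 0, -0.3], "gripper": 0},
    {"twist": [0, 0, 0], "delta_pos": [0, 0, -0.6], "gripper": 0},
    {"twist": [0, 0, 0], "delta_pos": [0, 0, -0.6], "gripper": 0},
    {"twist": [0, 0, 0], "delta_pos": [0, 0, -0.6], "gripper": 0},
    {"twist": [0, 0, 0], "delta_pos": [0, 0, -0.4], "gripper": 0},
    {"twist": [0, 0, 0], "delta_pos": [0, 0, -0.3], "gripper": 0}
  ]
}}

```text
t: 10.5
tool_pos: [0.4461, 0.209, 0.2398]
eef_rot: [1.892, 2.508, 0.001]
force: [-1.9, -0.7, -2.7]
finger_gap: 0.276
grasp_force: 60.1
```

```bash
python3 -c "
from h import *
print(np.mean([ (eyes.camera('wrist'),monitor.get_state()['force'])[1] for _ in range(5)],0))
go(None)"
```

```text
[-1.95361578 -0.59777346 -2.06924371]
t 10.75 pos [0.446  0.209  0.2392] yaw y 15.95 z [ 0.  0. -1.] F [-1.8  -0.63 -1.52] gap 0.274 q [ 0.44 -0.05  0.06  1.67  0.    1.73]
```

Contact holds at about 2 N. I carry on towards the mouth, then recentre and touch the plug again.

>>> {"name": "carry_out", "arguments": {
  "series": [
    {"twist": [0, 0, 0], "delta_pos": [0, 0, -0.6], "gripper": 0},
    {"twist": [0, 0, 0], "delta_pos": [0, 0, -0.6], "gripper": 0},
    {"twist": [0, 0, 0], "delta_pos": [0, -0.8, 0], "gripper": 0},
    {"twist": [0, 0, 0], "delta_pos": [0, -0.8, 0], "gripper": 0},
    {"twist": [0, 0, 0], "delta_pos": [0, -0.9, 0], "gripper": 0},
    {"twist": [0, 0, 0], "delta_pos": [0, 0, 1.2], "gripper": 0},
    {"twist": [0, 0, 0], "delta_pos": [0, 0, 1.2], "gripper": 0},
    {"twist": [0, 0, 0], "delta_pos": [0, 0, 1.2], "gripper": 0},
    {"twist": [0, 0, 0], "delta_pos": [0, 0, 1.2], "gripper": 0},
    {"twist": [0, 0, 0], "delta_pos": [0, 0, 0.2], "gripper": 0}
  ]
}}

```text
t: 11.75
tool_pos: [0.4214, 0.2018, 0.199]
eef_rot: [-1.891, -2.507, 0.004]
force: [-0.7, -0.6, -2.5]
finger_gap: 0.274
grasp_force: 60.2
```

>>> {"name": "carry_out", "arguments": {
  "series": [
    {"twist": [0, 0, 0], "delta_pos": [0, 0, 0.3], "gripper": 0},
    {"twist": [0, 0, 0], "delta_pos": [0, 0, 0.3], "gripper": 0},
    {"twist": [0, 0, 0], "delta_pos": [0, 0, 0], "gripper": 0},
    {"twist": [0, 0, 0], "delta_pos": [0, 0, 0], "gripper": 0}
  ]
}}

```text
t: 12.15
tool_pos: [0.4222, 0.2022, 0.1959]
eef_rot: [1.891, 2.508, 0.001]
force: [0.2, 0.1, -0.7]
finger_gap: 0.275
grasp_force: 60.4
```

>>> {"name": "carry_out", "arguments": {
  "series": [
    {"twist": [0, 0, 0], "delta_pos": [0, 0, 0.35], "gripper": 0},
    {"twist": [0, 0, 0], "delta_pos": [0, 0, 0], "gripper": 0},
    {"twist": [0, 0, 0], "delta_pos": [0, 0, 0], "gripper": 0}
  ]
}}

```text
t: 12.45
tool_pos: [0.4221, 0.2022, 0.1922]
eef_rot: [1.891, 2.508, 0.001]
force: [-0.0, -0.2, 3.3]
finger_gap: 0.27
grasp_force: 60.9
```

The plug is touched again at about 5.5 N. Now the second stroke.

>>> {"name": "carry_out", "arguments": {
  "series": [
    {"twist": [0, 0, 0], "delta_pos": [0, 0, -0.6], "gripper": 0},
    {"twist": [0, 0, 0], "delta_pos": [0, 0.6, 0], "gripper": 0},
    {"twist": [0, 0, 0], "delta_pos": [0, 0.6, 0], "gripper": 0},
    {"twist": [0, 0, 0], "delta_pos": [0, 0.6, 0], "gripper": 0},
    {"twist": [0, 0, 0], "delta_pos": [0, 0.7, 0], "gripper": 0},
    {"twist": [0, 0, 0], "delta_pos": [0, 0, 0], "gripper": 0},
    {"twist": [0, 0, 0], "delta_pos": [0, 0, 0], "gripper": 0},
    {"twist": [0, 0, 0], "delta_pos": [0, 0, 0], "gripper": 0}
  ]
}}

```text
t: 13.25
tool_pos: [0.4458, 0.2089, 0.1977]
eef_rot: [-1.892, -2.508, 0.001]
force: [-1.9, -1.1, -1.0]
finger_gap: 0.275
grasp_force: 60.6
```

>>> {"name": "carry_out", "arguments": {
  "series": [
    {"twist": [0, 0, 0], "delta_pos": [0, 0, -0.5], "gripper": 0},
    {"twist": [0, 0, 0], "delta_pos": [0, 0, -0.5], "gripper": 0},
    {"twist": [0, 0, 0], "delta_pos": [0, 0, -0.3], "gripper": 0},
    {"twist": [0, 0, 0], "delta_pos": [0, 0, -0.3], "gripper": 0},
    {"twist": [0, 0, 0], "delta_pos": [0, 0, -0.6], "gripper": 0},
    {"twist": [0, 0, 0], "delta_pos": [0, 0, -0.6], "gripper": 0},
    {"twist": [0, 0, 0], "delta_pos": [0, 0, -0.6], "gripper": 0},
    {"twist": [0, 0, 0], "delta_pos": [0, 0, -0.4], "gripper": 0},
    {"twist": [0, 0, 0], "delta_pos": [0, 0, -0.3], "gripper": 0},
    {"twist": [0, 0, 0], "delta_pos": [0, 0, 0], "gripper": 0}
  ]
}}

```text
t: 14.25
tool_pos: [0.4462, 0.2091, 0.2393]
eef_rot: [1.891, 2.508, 0.001]
force: [-2.0, -0.0, -2.5]
finger_gap: 0.271
grasp_force: 60.1
```

>>> {"name": "carry_out", "arguments": {
  "series": [
    {"twist": [0, 0, 0], "delta_pos": [0, 0, -0.6], "gripper": 0},
    {"twist": [0, 0, 0], "delta_pos": [0, 0, -0.6], "gripper": 0},
    {"twist": [0, 0, 0], "delta_pos": [0, 0, 0], "gripper": 0}
  ]
}}

```text
t: 14.55
tool_pos: [0.4463, 0.2091, 0.2519]
eef_rot: [1.891, 2.508, 0.002]
force: [-2.3, 0.4, -2.6]
finger_gap: 0.276
grasp_force: 60.3
```

```bash
python3 -c "
from h import *
print(np.mean([ (eyes.camera('wrist'),monitor.get_state()['force'])[1] for _ in range(4)],0))
go(None)"
```

```text
[-1.13961175 -0.69797641 -1.92978583]
t 14.75 pos [0.4461 0.209  0.2508] yaw y 15.95 z [ 2.e-04  1.e-04 -1.e+00] F [-0.86 -0.74 -1.82] gap 0.28 q [ 0.44 -0.04  0.08  1.7   0.    1.73]
```

Both strokes are done. I recentre, lift out and carry the brush back to the staging point in front of the fork.

>>> {"name": "carry_out", "arguments": {
  "series": [
    {"twist": [0, 0, 0], "delta_pos": [0, -0.8, 0], "gripper": 0},
    {"twist": [0, 0, 0], "delta_pos": [0, -0.8, 0], "gripper": 0},
    {"twist": [0, 0, 0], "delta_pos": [0, -0.9, 0], "gripper": 0},
    {"twist": [0, 0, 0], "delta_pos": [0, 0, -2], "gripper": 0},
    {"twist": [0, 0, 0], "delta_pos": [0, 0, -2.3], "gripper": 0},
    {"twist": [0, 0, 0], "delta_pos": [0, 0, -2.2], "gripper": 0},
    {"twist": [0, 0, 0], "delta_pos": [0, 0, -2], "gripper": 0},
    {"twist": [0, 0, 0], "delta_pos": [0, 0, 0], "gripper": 0}
  ]
}}

```text
t: 15.55
tool_pos: [0.4219, 0.2022, 0.3383]
eef_rot: [1.89, 2.507, 0.006]
force: [0.7, 0.7, -3.0]
finger_gap: 0.268
grasp_force: 60.6
```

>>> {"name": "carry_out", "arguments": {
  "series": [
    {"twist": [0, 0, 0], "delta_pos": [-2.5, 0, 0], "gripper": 0},
    {"twist": [0, 0, 0], "delta_pos": [-4, 0, 0], "gripper": 0},
    {"twist": [0, 0, 0], "delta_pos": [-4, -0.2, 0], "gripper": 0},
    {"twist": [0, 0, 0], "delta_pos": [-4, -0.2, 0], "gripper": 0},
    {"twist": [0, 0, 0], "delta_pos": [-4, -0.2, 0], "gripper": 0},
    {"twist": [0, 0, 0], "delta_pos": [-4, -0.2, 0], "gripper": 0},
    {"twist": [0, 0, 0], "delta_pos": [-4, -0.2, 0], "gripper": 0},
    {"twist": [0, 0, 0], "delta_pos": [-4, -0.2, 0], "gripper": 0},
    {"twist": [0, 0, 0], "delta_pos": [-4, -0.2, 0], "gripper": 0},
    {"twist": [0, 0, 0], "delta_pos": [-4, -0.2, 0], "gripper": 0}
  ]
}}

```text
t: 16.55
tool_pos: [0.5121, -0.174, 0.3347]
eef_rot: [-1.891, -2.508, 0.0]
force: [1.2, 0.4, -3.3]
finger_gap: 0.27
grasp_force: 60.6
```

>>> {"name": "carry_out", "arguments": {
  "series": [
    {"twist": [0, 0, 0], "delta_pos": [0, 0, 0], "gripper": 0},
    {"twist": [0, 0, 0], "delta_pos": [0, 0, 0], "gripper": 0}
  ]
}}

```text
t: 16.75
tool_pos: [0.512, -0.173, 0.3344]
eef_rot: [-1.893, -2.505, 0.001]
force: [-0.3, 0.2, -2.2]
finger_gap: 0.272
grasp_force: 60.5
```

```bash
python3 -c "
from h import *
go([.5111,-.1723,.189]);go([.4244,-.1978,.189])"
```

```text
t 16.75 pos [ 0.512  -0.173   0.3344] yaw y 15.85 z [-1.8e-03  8.0e-04 -1.0e+00] F [-0.32  0.17 -2.23] gap 0.272 q [-0.33  0.13  0.43  1.87  0.    0.97]
tool delta cm [ 0.07 -0.05 14.54]
t 16.75 pos [ 0.512  -0.173   0.3344] yaw y 15.85 z [-1.8e-03  8.0e-04 -1.0e+00] F [-0.32  0.17 -2.23] gap 0.272 q [-0.33  0.13  0.43  1.87  0.    0.97]
tool delta cm [-1.000e-02 -9.090e+00  1.456e+01]
```

>>> {"name": "carry_out", "arguments": {
  "series": [
    {"twist": [0, 0, 0], "delta_pos": [0, 0, 3], "gripper": 0},
    {"twist": [0, 0, 0], "delta_pos": [0, 0, 3], "gripper": 0},
    {"twist": [0, 0, 0], "delta_pos": [0, 0, 3], "gripper": 0},
    {"twist": [0, 0, 0], "delta_pos": [0, 0, 3], "gripper": 0},
    {"twist": [0, 0, 0], "delta_pos": [0, 0, 1.5], "gripper": 0},
    {"twist": [0, 0, 0], "delta_pos": [0, 0, 0.9], "gripper": 0},
    {"twist": [0, 0, 0], "delta_pos": [0, 0, 0], "gripper": 0},
    {"twist": [0, 0, 0], "delta_pos": [0, 0, 0], "gripper": 0}
  ]
}}

```text
t: 17.55
tool_pos: [0.5126, -0.172, 0.1927]
eef_rot: [1.89, 2.508, 0.001]
force: [-0.5, 0.2, -2.4]
finger_gap: 0.275
grasp_force: 60.3
```

```bash
python3 -c "
from h import *
go([.4244,-.1978,.189])"
```

```text
t 17.55 pos [ 0.5126 -0.172   0.1927] yaw y 15.99 z [ 1.2e-03 -3.0e-04 -1.0e+00] F [-0.54  0.19 -2.38] gap 0.275 q [-0.32  0.05  0.06  1.58  0.    0.97]
tool delta cm [-0.05 -9.19  0.36]
```

>>> {"name": "carry_out", "arguments": {
  "series": [
    {"twist": [0, 0, 0], "delta_pos": [-0.05, -1.5, 0.3], "gripper": 0},
    {"twist": [0, 0, 0], "delta_pos": [0, -1.5, 0], "gripper": 0},
    {"twist": [0, 0, 0], "delta_pos": [0, -1.5, 0], "gripper": 0},
    {"twist": [0, 0, 0], "delta_pos": [0, -1.5, 0], "gripper": 0},
    {"twist": [0, 0, 0], "delta_pos": [0, -1.5, 0], "gripper": 0},
    {"twist": [0, 0, 0], "delta_pos": [0, -1.0, 0], "gripper": 0},
    {"twist": [0, 0, 0], "delta_pos": [0, -0.7, 0], "gripper": 0},
    {"twist": [0, 0, 0], "delta_pos": [0, 0, 0], "gripper": 0},
    {"twist": [0, 0, 0], "delta_pos": [0, 0, 0], "gripper": 0}
  ]
}}

```text
t: 18.45
tool_pos: [0.4243, -0.1983, 0.1888]
eef_rot: [1.892, 2.508, 0.0]
force: [0.5, 0.1, -2.6]
finger_gap: 0.273
grasp_force: 60.5
```

Run:
```python
from h import *
go([.4244,-.1978,.173])
a=cam('wrist','w4.png')['frame'];b=cam('scene','s4.png')['frame']
o=np.zeros((400,800,3),np.uint8);o[:,:400]=a[:,120:520];o[:,400:]=cv2.resize(b[140:300,300:460],(400,400))
cv2.imwrite('pics/c4.png',o)
```

```text
t 18.45 pos [ 0.4243 -0.1983  0.1888] yaw y 15.94 z [ 4.e-04 -1.e-04 -1.e+00] F [ 0.51  0.09 -2.61] gap 0.273 q [-0.44 -0.12 -0.11  1.58  0.    0.86]
tool delta cm [0.04 0.02 1.58]
```

View pics/c4.png

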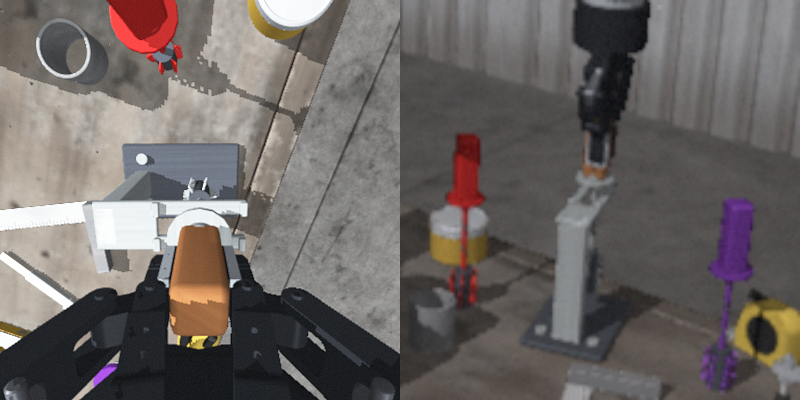

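The collar is right above the seat and between the stops, with the stem in the slot (wrist crop about (200,215)). I lower it, check the force, then release.

>>> {"name": "carry_out", "arguments": {
  "series": [
    {"twist": [0, 0, 0], "delta_pos": [0.04, 0, 0.5], "gripper": 0},
    {"twist": [0, 0, 0], "delta_pos": [0, 0, 0.5], "gripper": 0},
    {"twist": [0, 0, 0], "delta_pos": [0, 0, 0.3], "gripper": 0},
    {"twist": [0, 0, 0], "delta_pos": [0, 0, 0.2], "gripper": 0},
    {"twist": [0, 0, 0], "delta_pos": [0, 0, 0], "gripper": 0},
    {"twist": [0, 0, 0], "delta_pos": [0, 0, 0], "gripper": 0}
  ]
}}

```text
t: 19.15
tool_pos: [0.424, -0.1978, 0.1739]
eef_rot: [1.892, 2.508, 0.0]
force: [-0.1, -0.1, -2.1]
finger_gap: 0.274
grasp_force: 60.6
```

>>> {"name": "carry_out", "arguments": {
  "series": [
    {"twist": [0, 0, 0], "delta_pos": [0, 0, 0.1], "gripper": 0},
    {"twist": [0, 0, 0], "delta_pos": [0, 0, 0], "gripper": 0},
    {"twist": [0, 0, 0], "delta_pos": [0, 0, 0], "gripper": 0}
  ]
}}

```text
t: 19.45
tool_pos: [0.4241, -0.1979, 0.173]
eef_rot: [1.891, 2.508, 0.0]
force: [-1.4, -0.2, -0.9]
finger_gap: 0.276
grasp_force: 60.6
```

>>> {"name": "carry_out", "arguments": {
  "series": [
    {"twist": [0, 0, 0], "delta_pos": [0, 0, 0.1], "gripper": 0},
    {"twist": [0, 0, 0], "delta_pos": [0, 0, 0], "gripper": 0.4},
    {"twist": [0, 0, 0], "delta_pos": [0, 0, 0], "gripper": 0.6},
    {"twist": [0, 0, 0], "delta_pos": [0, 0, 0], "gripper": 0.8},
    {"twist": [0, 0, 0], "delta_pos": [0, 0, 0], "gripper": 1},
    {"twist": [0, 0, 0], "delta_pos": [0, 0, 0], "gripper": 1},
    {"twist": [0, 0, 0], "delta_pos": [0, 0, 0], "gripper": 1},
    {"twist": [0, 0, 0], "delta_pos": [0, 0, 0], "gripper": 1}
  ]
}}

```text
t: 20.25
tool_pos: [0.424, -0.1978, 0.1717]
eef_rot: [-1.892, -2.508, 0.0]
force: [0.6, -0.2, 0.9]
finger_gap: 1.001
grasp_force: 0.0
```

>>> {"name": "carry_out", "arguments": {
  "series": [
    {"twist": [0, 0, 0], "delta_pos": [0, 0, -1], "gripper": 1},
    {"twist": [0, 0, 0], "delta_pos": [0, 0, -3], "gripper": 1},
    {"twist": [0, 0, 0], "delta_pos": [0, 0, -3], "gripper": 1},
    {"twist": [0, 0, 0], "delta_pos": [0, 0, -3], "gripper": 1},
    {"twist": [0, 0, 0], "delta_pos": [0, 0, -3], "gripper": 1},
    {"twist": [0, 0, 0], "delta_pos": [0, 0, -2], "gripper": 1},
    {"twist": [0, 0, 0], "delta_pos": [0, 0, 0], "gripper": 1},
    {"twist": [0, 0, 0], "delta_pos": [0, 0, 0], "gripper": 1}
  ]
}}

```text
t: 21.05
tool_pos: [0.4242, -0.1979, 0.3221]
eef_rot: [1.891, 2.508, 0.0]
force: [0.9, 0.3, -0.5]
finger_gap: 0.999
grasp_force: 0.0
```

Run:
```python
from h import *
go(None)
a=cam('wrist','w5.png')['frame'];b=cam('scene','s5.png')['frame']
o=np.zeros((400,800,3),np.uint8);o[:,:400]=cv2.resize(a[120:280,220:380],(400,400));o[:,400:]=cv2.resize(b[140:300,300:460],(400,400))
cv2.imwrite('pics/c5.png',o)
```

```text
t 21.05 pos [ 0.4242 -0.1979  0.3221] yaw y 15.95 z [ 7.e-04 -3.e-04 -1.e+00] F [ 0.93  0.3  -0.54] gap 0.999 q [-0.44 -0.05  0.21  1.84  0.    0.86]
```

View pics/c5.png

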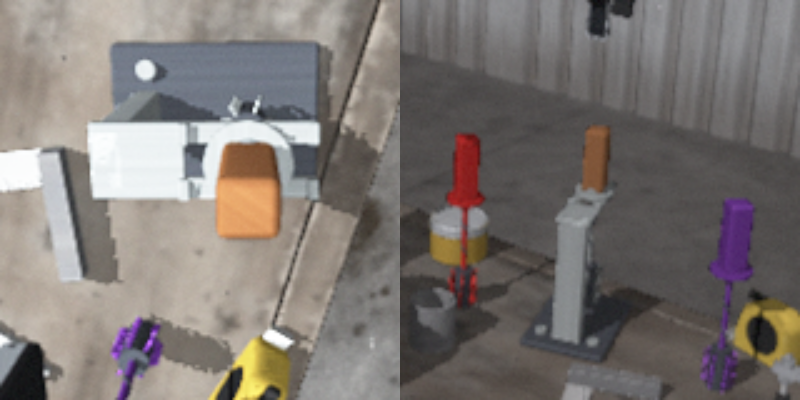

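The brush hangs upright with its collar between the stops (wrist crop about (248,165)), and the gripper is clear. I hand the job in.

```bash
python3 -c "
from h import *
print(ticket.job_done())"
```

```text
the job is handed in; nothing more can be done
None
```

I brushed the tube twice from plug to mouth, pressing at most about 6 N, hung the brush upright back in its fork, let go and handed the job in; no verdict came back.

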